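Sort the stray punches and hold the long one on the mark

TASK

The stepped two-row wooden punch block is muddled: a short punch stands in the raised back row, which is for long punches, and a long punch stands among the short ones in the low front row. First put that short punch fully down into a free hole of the front row and let go of it, then draw out the long punch from the front row and hold it upright with its tip inside the scribed ring on the brass plate, pressing lightly so that the sprung plate just gives, ready for the mallet. Finish while still holding and pressing the punch there; leave the two correctly placed punches and everything else where they are.

Things in the scene. Friction and masses are not known exactly. Their poses are not given: they have to be found in the camera images.
- block: Fixed wooden block, 116 mm (own x) by 150 mm (own y); origin under its centre, own x towards the raised back row, away from the robot. Front row at x = -30 mm, top 52 mm high; back row at x = +30 mm, top 60 mm high. In each row three vertical holes at y = 45, 0, -45 mm, 14 mm wide, 40 mm deep, two taken. Short punches stand out 45 mm, long ones 75 mm. Fingers closing along x clear neighbours.
- front_hole_1 (a point): Mouth of the front row's hole at block y = +45 mm, centre, at the top surface (52 mm above the bench). One of the front holes is empty at the start.
- front_hole_2 (a point): Mouth of the front row's middle hole, as before.
- front_hole_3 (a point): Mouth of the front row's hole at block y = -45 mm, as before.
- stray_short_mid (a point): The misplaced short punch, at the start in the back row. Plain dark steel centre punch, 85 mm long, 12 mm diameter round shank with shallow light grip rings in its upper part, narrowing over the lowest 14 mm to a 5 mm flat tip, 90 g. This point is on its axis, half-way up (42.5 mm above the tip and below the head); own z runs along the axis from tip to head.
- stray_long_mid (a point): The misplaced long punch, at the start in the front row; the one to use. Plain dark steel centre punch, 115 mm long, 12 mm diameter round shank with shallow light grip rings in its upper part, narrowing over the lowest 14 mm to a 5 mm flat tip, 90 g. This point is on its axis, half-way up (57.5 mm above the tip and below the head); own z runs along the axis from tip to head.
- stray_long_tip (a point): Centre of the tip's flat end face of the misplaced long punch, 57.5 mm below its half-way point.
- home_short_mid (a point): The short punch that rightly stands in the front row; leave it. Plain dark steel centre punch, 85 mm long, 12 mm diameter round shank with shallow light grip rings in its upper part, narrowing over the lowest 14 mm to a 5 mm flat tip, 90 g. This point is on its axis, half-way up (42.5 mm above the tip and below the head); own z runs along the axis from tip to head.
- home_long_mid (a point): The long punch that rightly stands in the back row; leave it. Plain dark steel centre punch, 115 mm long, 12 mm diameter round shank with shallow light grip rings in its upper part, narrowing over the lowest 14 mm to a 5 mm flat tip, 90 g. This point is on its axis, half-way up (57.5 mm above the tip and below the head); own z runs along the axis from tip to head.
- mark (a point): Centre of a scribed ring (inside diameter 16 mm, with a cross through it) on the upper face of a level 90 x 60 mm brass plate, 48 mm above the bench, off the plate's centre. The plate is screwed to a 110 x 85 mm dark steel top that sits on springs over a grey base fixed to the bench; own z is up.
- anvil (a joint): How far the sprung plate is pushed straight down, m: 0 at rest, 0.010 at the hard stop. It starts to move at about 0.5 N and then takes about 1 N per mm.
- thread_spool_1: Bystander: upright spool of dark thread, 52 mm across, 62 mm high; leave it. Origin under its centre.
- thread_spool_3: Bystander: upright spool of pale thread, 52 mm across, 86 mm high; leave it. Origin under its centre.
- dye_bottle: Bystander: small upright bottle with a black nozzle, 42 mm across, 136 mm high; leave it. Origin under its centre.
- wax: Bystander: cake of wax, 36 x 56 x 22 mm, lying; leave it. Origin under its centre.
There are look-alikes about, which are no part of the job. Of the things that look like the part that bears mark, the largest one is meant.

How it is judged:
By the outcome, as a careful person would: the job done as asked, in the order asked, and still so for the second after the job is handed in, while the arm keeps its last pose, push and grip.
It also fails if it takes over 61 s, if anything falls off the work surface, if the arm or the gripper's body presses on something with over 40 N, if the wrist force passes 120 N, or if a joint passes its speed limit or range.

ROBOT

A 7-joint arm with a two-finger parallel gripper is mounted at the origin on a cart in front of the work surface, level with it; the furniture and walls round the work are solid. World frame = base frame: x ahead of the robot, y to its left, z up, the work surface at z = 0. Lengths are in m, angles in rad, forces in N, time in s.
With the tool pointing down it reaches from about 0.425 to 1.025 m from the base axis. Payload 9.4 kg.
Tool frame: the origin (TCP) lies midway between the tips of the shut fingers; the grasp point (between the pads) lies r.grip_point_offset behind it (r.grip_point_offset is the distance from the TCP to the grasp point, in m); z points along the fingers, y is the line along which they close (so a half turn about z gives the same grasp; the last joint's range is limited). The gripper opens to 93 mm and grips with 3 to 60 N. Pads are 15 mm wide; open, the fingers measure 128 mm over their backs; the gripper's body (75 mm by 188 mm) begins 65 mm behind the grasp point.
Start: joints at [-1.278, 0.599, -0.003, 1.599, 0.002, 0.943, -0.08], TCP at [0.262, 0.676, 0.219] pointing down, gripper open.
Joint ranges: [-2.57, 2.57], [-0.35, 1.97], [-1.29, 1.29], [0.11, 2.56], [-1.05, 4.19], [0.11, 1.86], [-2.63, 2.63]. Speed limits (rad/s): [2.22, 2.22, 3.01, 3.01, 3.14, 3.14, 3.14].

INTERFACE

Orientations are given as a 3x3 rotation matrix whose columns are the frame's x, y, z axes.
In Python, from bench import r gives the robot as it stands.
- The arm moves only by the tool jog_arm, never from a script. Its argument "rows" is a list of rows, each a list of 3 entries, a list of its own where there are three numbers: the opening, from -1 (shut) to 1 (fully open), then the shift along the tool's x, y, z in units of 50 mm (1.0 is 50 mm), then the turn about the tool's z in units of 0.12 rad (1.0 is 0.12 rad). In form: [[gripper, [tx, ty, tz], roll], ...]. A call has 1 to 10 rows; each row shifts and turns the commanded pose from where the row before left it, along the tool's axes as they then stand; what a row does not reach is not made up. A row lasts 1/12 s, in which the tool goes at most 41.7 mm and 7.16 degrees, less where a joint would pass 70% of its speed; a pose out of reach is approached as far as the arm can. A call with a number of a shift or a turn outside -1 to 1 is refused whole. A call with a gripper value outside its range is refused whole. The fingers move at their own pace and stop on an object; "grip_force" is the grip in N (left out, the last holds). Time passes only in rows, so rows that do not move let the fingers close. It gives the time, the measured TCP pose, the force, the opening and the grip force at its end, in the units of the state.
- r.sense(): the state, without advancing time (a new reading comes with each control period).
- r.grab_frame(name): name is "side" or "top"; returns the picture (400x640x3 uint8, red, green, blue); there is no depth.
- r.camera_params(name): a dict with "fov_y" (degrees; the focal length in pixels is half the picture's height over the tangent of half this angle, whatever the lens; pixels are square), "cx", "cy" (the principal point, pixels), "rvec" (rotation vector, rad) and "tvec" (3), from world to camera coordinates, as OpenCV has them. Camera axes: x right, y down, z forward; pixel columns grow to the right and rows downward; lengths in m; the calibration is good to about 2 mm. A picture is of the moment at which its call begins. camera_params takes no time and is no camera call.
- r.job_done(): hands the job in; it is judged then, once.
The state is a dict: "time": time; "q": joint angles; "joint_vel": joint speeds; "joint_efforts": joint torques, N m; "eef_pos": TCP position; "tool_rot": TCP orientation; "force": force on the tool from outside, world axes, zero at the start; "torque": the same for the moment, N m; "width": finger opening in m; "grip_force": force on a finger pad.
Only numpy, scipy, OpenCV 4.12 (cv2) and the standard library are available. Lean on these libraries where they do the work, as an engineer would, in place of code of your own. Each camera call takes 0.05 s, during which the arm holds its last target. There are 200 camera calls.

## Working session

There is one attempt and no reset: what is moved stays moved. The work goes in short steps, Python scripts to look and compute and a tool call to move; the robot and the scene stay as the last step left them, time stands still between calls to the robot, and variables do not carry over. Pictures are saved under pics/ and viewed, at most 10 in all, crops included, and the job is handed in when it is done.

Besides the shell and the picture viewer there is one more tool, called after "Call:" as name(argument=value, ...) on one line, values as JSON. jog_arm: Moves the arm, as the interface text tells. Shifts and turns lie within -1 to 1; 1 stands for 50 mm of shift or 0.12 rad of turn. Its arguments: {"type":"object","properties":{"rows":{"type":"array"},"grip_force":{"type":"number"}},"required":["rows"]}

```bash
mkdir -p pics; ls
cat > h.py <<'E'
import numpy as np,cv2
from bench import r
def cam(n):
    p=r.camera_params(n);f=200/np.tan(np.radians(p['fov_y'])/2)
    R=cv2.Rodrigues(np.array(p['rvec'],float))[0];t=np.array(p['tvec'],float).ravel()
    return f,p['cx'],p['cy'],R,t
def ray(n,u,v):
    f,cx,cy,R,t=cam(n);d=R.T@np.array([(u-cx)/f,(v-cy)/f,1]);return -R.T@t,d
def plane(n,u,v,z):
    o,d=ray(n,u,v);return o+d*(z-o[2])/d[2]
def proj(n,P):
    f,cx,cy,R,t=cam(n);c=R@np.array(P,float)+t;return np.array([cx+f*c[0]/c[2],cy+f*c[1]/c[2]])
def save(n,f):
    im=r.grab_frame(n);cv2.imwrite(f'pics/{f}.png',im[:,:,::-1]);return im
E
python3 - <<'E'
from h import *
save('side','s0');save('top','t0')
for n in('side','top'):print(r.camera_params(n), ray(n,320,200)[0])
print(r.sense(),r.grip_point_offset)
E
```

```text
pics
{'fov_y': 48.90176405782931, 'cx': 318.6319910432652, 'cy': 204.6383302126267, 'rvec': array([ 0.12494471, -2.78831048,  1.30722076]), 'tvec': array([0.59335893, 0.13712609, 1.20382667])} [0.49079256 0.89120158 0.88597938]
{'fov_y': 49.87358266595557, 'cx': 315.3321999914036, 'cy': 204.98102853031247, 'rvec': array([ 2.13555933, -2.08870954,  0.22461944]), 'tvec': array([-0.07147808,  0.61396401,  1.10754275])} [ 0.3718712  -0.05747078  1.21124762]
{'time': 0.1, 'q': array([-1.27770265,  0.60003432, -0.00255422,  1.60002122,  0.00177833,
        0.94289547, -0.07981823]), 'joint_vel': array([ 7.60725420e-04,  4.48780466e-05,  2.02597283e-04, -2.42979537e-03,
        5.54505695e-05,  7.43583990e-04,  3.92016877e-04]), 'joint_efforts': array([ 5.42496593e-03, -7.66569114e+01,  1.50256310e+00, -2.52940357e+01,
       -5.22764213e-02,  1.37268970e-02,  5.58302759e-05]), 'eef_pos': array([0.26187987, 0.6755997 , 0.2178642 ]), 'tool_rot': array([[-9.32415124e-01,  3.61388824e-01, -3.92077075e-04],
       [ 3.61389022e-01,  9.32414226e-01, -1.29816369e-03],
       [-1.03563608e-04, -1.35211981e-03, -9.99999081e-01]]), 'force': array([0.16700933, 0.46402913, 0.50297865]), 'torque': array([ 0.03207539, -0.00459263,  0.01928464]), 'grip_force': 0.0, 'width': 0.09308865117933217} 0.0188
```

View pics/s0.png

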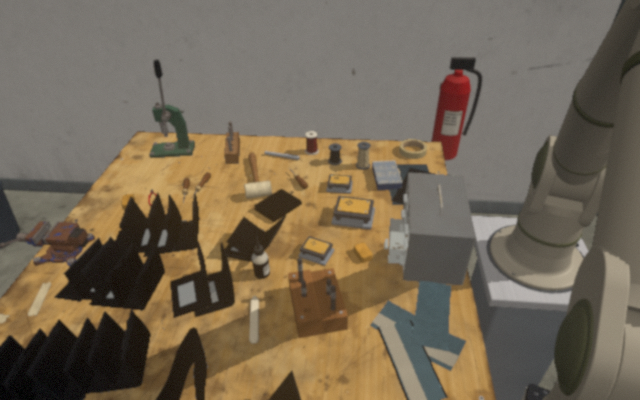

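View pics/t0.png

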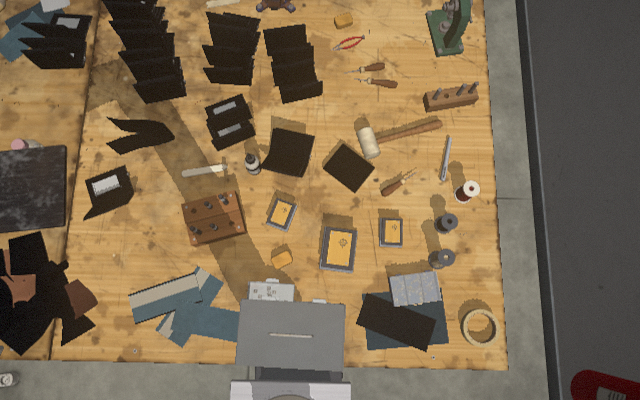

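Both views show the two-row block (top 213,218; side 318,303). A one-row rack at top (450,97) is a look-alike. There are three brass plates at top (282,212), (338,248) and (390,232); the largest is (338,248). Next I'll take close crops.

Run:
```python
from h import *
t=cv2.imread('pics/t0.png');s=cv2.imread('pics/s0.png')
rs=lambda a:cv2.resize(a,(400,300),interpolation=cv2.INTER_CUBIC)
a=np.vstack([np.hstack([rs(t[183:255,170:266]),rs(t[218:278,300:380])]),np.hstack([rs(s[255:345,260:380]),rs(s[190:235,322:382])])])
cv2.imwrite('pics/c0.png',a)
for n,u,v,z in [('top',213,218,.055),('top',338,248,.048),('side',353,207,.048),('side',318,303,.05)]:print(plane(n,u,v,z))
```

```text
[0.57481962 0.22038306 0.055     ]
[ 0.5012668 -0.1217955  0.048    ]
[ 0.5040368  -0.10828507  0.048     ]
[0.57211463 0.25015025 0.05      ]
```

View pics/c0.png

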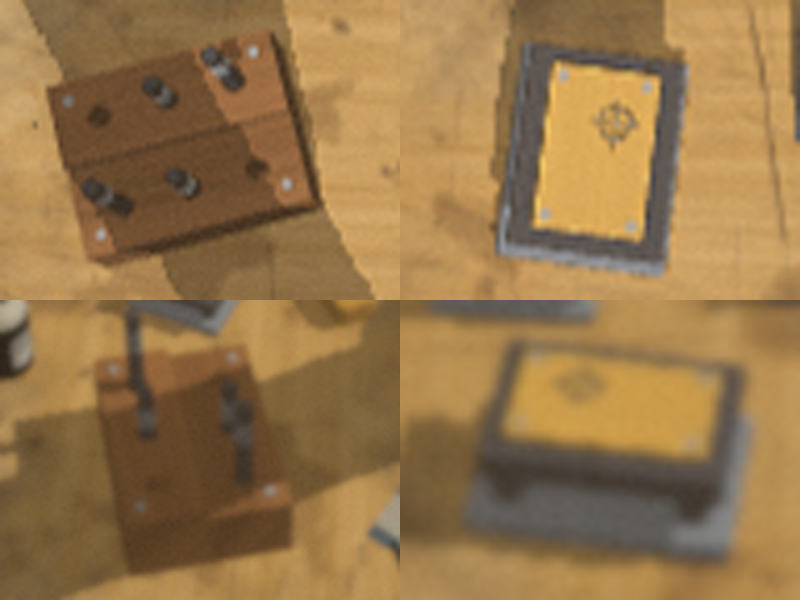

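Close crop of the block: front row has a long punch at y=+45 (top ≈195,230), a short one in the middle, and an empty hole at y=-45 (≈232,223). The back row has an empty hole at +45, a short one in the middle (≈208,205) and a long one at -45. So the strays are the back-middle short and the front +45 long; ring mark ≈ top (343,242).

```bash
cat >> h.py <<'E'
def top2(u,v): return 170+u/400*96-.0, 183+v/300*72
E
python3 - <<'E'
from h import *
sc=lambda u,v,z:plane('top',170+u*.24,183+v*.24,z)
b=[sc(68,101,.06),sc(253,51,.06),sc(101,234,.052),sc(287,184,.052)]
# own +y dir
yd=(b[0]-b[1]+b[2]-b[3])[:2];xd=(b[0]+b[1]-b[2]-b[3])[:2]
c=np.mean(b,0)[:2];ang=np.arctan2(yd[1],yd[0])-np.pi/2;ang2=np.arctan2(xd[1],xd[0])
print('c',c,'ang',ang,ang2,np.linalg.norm(yd)/2,np.linalg.norm(xd)/2)
S=lambda u,v,z:plane('side',260+u*.3,255+v*.3,z)
s=[S(232,356,.06) if 0 else S(112,370-300,.06),S(232,356-300,.052),S(140,507-300,.06),S(270,490-300,.052)]
print('side c',np.mean(s,0)[:2])
for n,u,v,z in[('bh1',98,117,.06),('fh3',257,167,.052)]:print(n,sc(u,v,z))
ca,sa=np.cos(ang),np.sin(ang);R=np.array([[ca,-sa],[sa,ca]])
for n,x,y in[('bh1',.03,.045),('b2',.03,0),('f1',-.03,.045),('f3',-.03,-.045)]:print(n,c+R@[x,y])
for n,x,y,z in[('short',.03,0,.105),('long',-.03,.045,.127),('homelong',.03,-.045,.135)]:
  p=[*(c+R@[x,y]),z];a=proj('top',p);q=proj('side',p);print(n,'top crop',(a-[170,183])/.24,'side crop',(q-[260,255])/.3+[0,300])
print('mark',plane('top',300+(615-400)*.2,218+124*.2,.048),plane('side',322+182*0+(580-400)*.15+0,190+(384-300)*.15,.048))
for n,u,v in[('spool',470,190),('bottle',252,160),('wax',281,258)]:print(n,plane('top',u,v,.03))
E
```

```text
c [0.57707483 0.22142286] ang 0.29368556692441583 0.2949679327038083 0.124134552670922 0.090290201810008
side c [0.57793744 0.22672613]
bh1 [0.59186859 0.27352997 0.06      ]
fh3 [0.56243576 0.16921606 0.052     ]
bh1 [0.59276364 0.27318058]
b2 [0.60579033 0.23010732]
f1 [0.53533264 0.25581166]
f3 [0.56138601 0.16966515]
short top crop [149.19001092  83.05529896] side crop [146.17200974 383.4912442 ]
long top crop [ 89.70527671 187.19058064] side crop [245.1834668  398.06731482]
homelong top crop [208.79078358  53.60592861] side crop [133.63521873 306.98371007]
mark [ 0.51570033 -0.13521875  0.048     ] [ 0.51674449 -0.12785649  0.048     ]
spool [ 0.67609266 -0.49506439  0.03      ]
bottle [0.75052747 0.12666017 0.03      ]
wax [0.47243069 0.03280218 0.03      ]
```

Call:
jog_arm(rows=[[0,[0,0,0],0.95],[0,[0,0,0],0.95],[0,[0,0,0],0.95],[0,[0,0,0],0.95],[0,[0,0,0],0.95],[0,[0,0,0],0.95],[0,[0,0,0],0.95],[0,[0,0,0],0.91]], grip_force=20)

```text
time: 0.77
eef_pos: [0.2619, 0.6758, 0.2182]
tool_rot: [[-0.284, 0.959, -0.0], [0.959, 0.284, -0.001], [-0.001, -0.0, -1.0]]
force: [-0.2, -0.7, -0.0]
width: 0.0479
grip_force: 0.0
```

Call:
jog_arm(rows=[[0,[-0.7,0.27,0],0],[0,[-0.7,0.27,0],0],[0,[-0.7,0.27,0],0],[0,[-0.7,0.27,0],0],[0,[-0.7,0.27,0],0],[0,[-0.7,0.27,0],0],[0,[-0.7,0.27,0],0],[0,[-0.7,0.27,0],0],[0,[-0.7,0.27,0],0],[0,[-0.7,0.27,0],0]])

```text
time: 1.6
eef_pos: [0.4933, 0.3784, 0.2184]
tool_rot: [[-0.29, 0.957, -0.0], [0.957, 0.29, -0.0], [-0.0, -0.0, -1.0]]
force: [1.2, 1.0, -0.0]
width: 0.0465
grip_force: 0.0
```

Call:
jog_arm(rows=[[0,[-0.7,0.27,0],0],[0,[-0.7,0.27,0],0],[0,[-0.7,0.27,0],0],[0,[-0.7,0.27,0],0],[0,[-0.7,0.2,0],0],[0,[0,0,0],0],[0,[0,0,0],0]])

```text
time: 2.18
eef_pos: [0.6057, 0.2282, 0.2183]
tool_rot: [[-0.285, 0.959, -0.0], [0.959, 0.285, -0.001], [-0.001, -0.0, -1.0]]
force: [0.0, 0.5, -0.5]
width: 0.0462
grip_force: 0.0
```

Call:
jog_arm(rows=[[0,[0,0,0.5],0],[0,[0,0,0.5],0],[0,[0,0,0.5],0],[0,[0,0,0.3],0],[0,[0,0,0],0],[0,[0,0,0],0]])

```text
time: 2.68
eef_pos: [0.6035, 0.2323, 0.128]
tool_rot: [[-0.291, 0.957, -0.002], [0.957, 0.291, -0.0], [0.0, -0.002, -1.0]]
force: [-0.4, 0.2, 1.0]
width: 0.0467
grip_force: 0.0
```

Run:
```python
from h import *
s=save('side','s1');t=save('top','t1')
a=cv2.resize(s[215:345,250:390],(0,0),fx=4,fy=4,interpolation=cv2.INTER_CUBIC)[:,:,::-1]
b=cv2.resize(t[150:280,170:230],(0,0),fx=4,fy=4,interpolation=cv2.INTER_CUBIC)[:,:,::-1]
cv2.imwrite('pics/c1.png',np.hstack([a,b]))
e=r.sense();P=e['eef_pos'];print(P,'tcp side crop',(proj('side',P)-[250,215])*4)
```

```text
[0.60474288 0.23208102 0.12962912] tcp side crop [215.02847102 234.3104319 ]
```

View pics/c1.png

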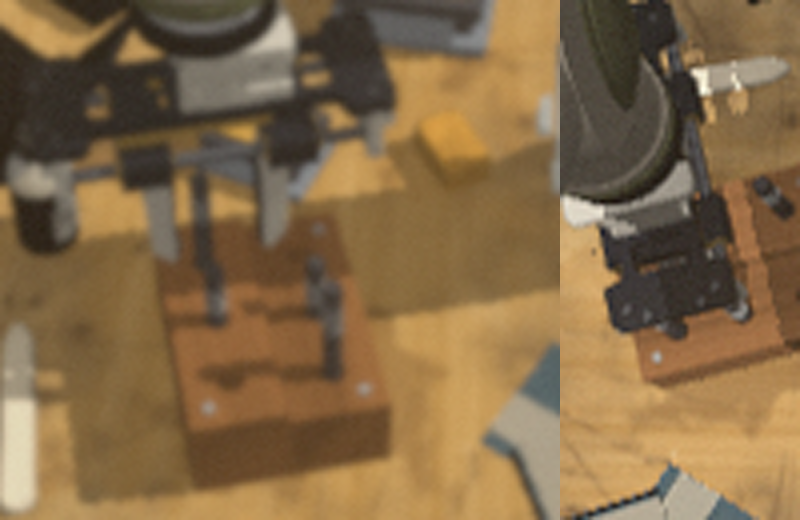

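Side crop: fingers straddle the short punch head (≈212,265), with tips at ≈(172,260) and (268,245). The home long punch (208,250) is behind and the stray long is at (335,330). The centring looks a few mm off, so I'll zoom in with predicted finger tips overlaid.

Run:
```python
from h import *
s=cv2.imread('pics/s1.png');k=10
a=cv2.resize(s[250:310,280:345],(0,0),fx=k,fy=k,interpolation=cv2.INTER_CUBIC)
a=cv2.convertScaleAbs(a,alpha=1.7,beta=0)
P=np.array([.6047,.2321,.1296]);R=r.sense()['tool_rot'];o=np.array([280,250])
def dot(p,c):
    q=(proj('side',p)-o+.5)*k;cv2.circle(a,tuple(int(i) for i in q),4,c,-1)
dot(P,(0,0,255))
for w in(-1,1):
  for z in (0,.03):dot(P+R[:,1]*w*.0233+[0,0,z],(0,255,0))
for z in(.06,.105):dot([.6058,.2301,z],(255,0,255))
cv2.imwrite('pics/c2.png',a)
```

```text
(no output)
```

View pics/c2.png

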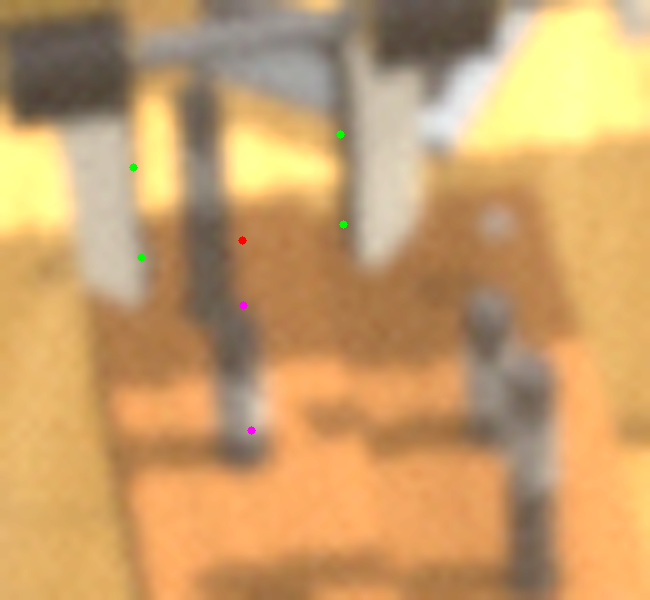

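The predicted finger tips agree with the picture apart from a common shift of about 3 px. The punch sits about 2 mm further along +block x. I'll correct, descend and grip.

Call:
jog_arm(rows=[[0,[-0.02,0.04,0],0],[0,[0,0,0.3],0],[0,[0,0,0.3],0],[0,[0,0,0.3],0],[0,[0,0,0.17],0],[0,[0,0,0],0],[0,[0,0,0],0]], grip_force=15)

```text
time: 3.37
eef_pos: [0.6071, 0.2308, 0.0756]
tool_rot: [[-0.29, 0.957, 0.0], [0.957, 0.29, 0.0], [-0.0, 0.0, -1.0]]
force: [-0.8, 0.1, 0.0]
width: 0.0468
grip_force: 0.0
```

Call:
jog_arm(rows=[[-1,[0,0,0],0],[-1,[0,0,0],0],[-1,[0,0,0],0],[-1,[0,0,0],0],[-1,[0,0,0],0],[-1,[0,0,0],0],[-1,[0,0,0],0]])

```text
time: 3.95
eef_pos: [0.6068, 0.2308, 0.0753]
tool_rot: [[-0.29, 0.957, 0.0], [0.957, 0.29, 0.0], [0.0, 0.0, -1.0]]
force: [-0.7, -0.1, 1.9]
width: 0.0116
grip_force: 15.0
```

Call:
jog_arm(rows=[[-1,[0,0,-0.2],0],[-1,[0,0,-0.3],0],[-1,[0,0,-0.4],0],[-1,[0,0,-0.4],0],[-1,[0,0,-0.4],0],[-1,[0,0,-0.3],0],[-1,[0,0,0],0],[-1,[0,0,0],0]], grip_force=25)

```text
time: 4.62
eef_pos: [0.607, 0.2309, 0.1762]
tool_rot: [[-0.29, 0.957, 0.002], [0.957, 0.29, 0.001], [0.0, 0.002, -1.0]]
force: [-0.5, -0.2, -0.4]
width: 0.0113
grip_force: 25.0
```

Call:
jog_arm(rows=[[-1,[-0.3,-0.4,0],0],[-1,[-0.3,-0.4,0],0],[-1,[-0.3,-0.4,0],0],[-1,[0,0,0],0],[-1,[0,0,0],0]])

```text
time: 5.03
eef_pos: [0.5613, 0.169, 0.1744]
tool_rot: [[-0.288, 0.958, -0.002], [0.958, 0.288, -0.001], [-0.0, -0.002, -1.0]]
force: [0.0, 0.6, 0.1]
width: 0.0113
grip_force: 25.0
```

Call:
jog_arm(rows=[[-1,[0,0,0.4],0],[-1,[0,0,0.3],0],[-1,[0,0,0.3],0],[-1,[0,0,0],0],[-1,[0,0,0],0]])

```text
time: 5.45
eef_pos: [0.5621, 0.1708, 0.1241]
tool_rot: [[-0.29, 0.957, -0.002], [0.957, 0.29, -0.001], [-0.0, -0.002, -1.0]]
force: [-0.2, 0.7, 0.7]
width: 0.0113
grip_force: 25.0
```

Run:
```python
from h import *
e=r.sense();P=e['eef_pos'];R=e['tool_rot'];print(P,e['width'],e['force'])
d=(P-np.array([.6068,.2308,.0753]));print('tool disp mm',R.T@d*1000,'rot',R[:,1])
s=save('side','s2');k=9
a=cv2.resize(s[240:306,280:350],(0,0),fx=k,fy=k,interpolation=cv2.INTER_CUBIC)
cv2.imwrite('pics/c3.png',cv2.convertScaleAbs(a,alpha=1.7)[:,:,::-1])
```

```text
[0.56214816 0.17084795 0.12410386] 0.01125583641149313 [-0.18906013  0.7286444   0.67268389]
tool disp mm [-44.41252888 -60.23298859 -48.67614143] rot [ 0.95693216  0.29030441 -0.0020462 ]
```

View pics/c3.png

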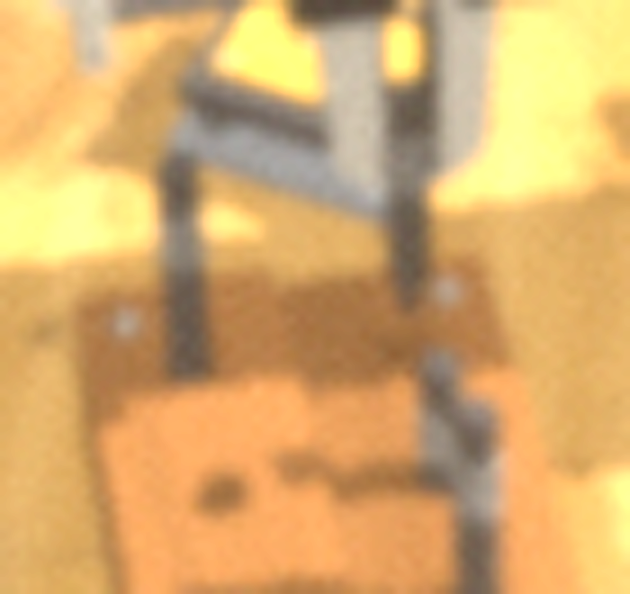

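The punch hangs straight and its tip (≈408,300) is just over the empty front hole area. It has moved -44/-60 mm, as planned. Inserting in stages.

Call:
jog_arm(rows=[[-1,[0,0,0.15],0],[-1,[0,0,0.15],0],[-1,[0,0,0.15],0],[-1,[0,0,0.1],0],[-1,[0,0,0],0]])

```text
time: 5.92
eef_pos: [0.5618, 0.1702, 0.0964]
tool_rot: [[-0.29, 0.957, -0.002], [0.957, 0.29, -0.001], [-0.0, -0.002, -1.0]]
force: [-0.4, 0.5, -0.8]
width: 0.0116
grip_force: 25.0
```

Call:
jog_arm(rows=[[-1,[0,0,0.12],0],[-1,[0,0,0.12],0],[-1,[0,0,0.12],0],[-1,[0,0,0.1],0],[-1,[0,0,0.06],0],[-1,[0,0,0.04],0],[-1,[0,0,0.02],0],[-1,[0,0,0],0]])

```text
time: 6.58
eef_pos: [0.5623, 0.1703, 0.0685]
tool_rot: [[-0.29, 0.957, -0.0], [0.957, 0.29, -0.0], [-0.0, -0.0, -1.0]]
force: [-1.0, -0.4, -1.6]
width: 0.0115
grip_force: 25.0
```

Call:
jog_arm(rows=[[-1,[0,0,0.025],0],[-1,[0,0,0],0],[-0.1,[0,0,0],0],[-0.1,[0,0,0],0],[-0.1,[0,0,0],0],[-0.1,[0,0,0],0],[-0.1,[0,0,0],0],[-0.1,[0,0,0],0]])

```text
time: 7.25
eef_pos: [0.5624, 0.1703, 0.0674]
tool_rot: [[-0.29, 0.957, 0.0], [0.957, 0.29, 0.0], [-0.0, 0.0, -1.0]]
force: [0.9, 0.2, -0.4]
width: 0.0411
grip_force: 0.0
```

Call:
jog_arm(rows=[[-0.1,[0,0,-0.2],0],[-0.1,[0,0,-0.4],0],[-0.1,[0,0,-0.4],0],[-0.1,[0,0,-0.6],0],[-0.1,[0,0,-0.4],0],[-0.1,[0,0,0],0],[-0.1,[0,0,0],0]])

```text
time: 7.83
eef_pos: [0.5629, 0.1706, 0.1691]
tool_rot: [[-0.29, 0.957, 0.003], [0.957, 0.29, 0.001], [0.0, 0.003, -1.0]]
force: [-0.1, -0.9, -0.4]
width: 0.042
grip_force: 0.0
```

Call:
jog_arm(rows=[[0,[0.6,0,0],0],[0,[0.6,0,0],0],[0,[0.6,0,0],0],[0,[0,0,0],0],[0,[0,0,0],0],[0,[0,0,0.2],0],[0,[0,0,0],0],[0,[0,0,0],0]])

```text
time: 8.5
eef_pos: [0.5361, 0.2548, 0.1563]
tool_rot: [[-0.288, 0.958, -0.001], [0.958, 0.288, -0.001], [-0.001, -0.002, -1.0]]
force: [0.6, 0.6, 0.2]
width: 0.0465
grip_force: 0.0
```

Run:
```python
from h import *
e=r.sense();P=e['eef_pos'];R=e['tool_rot'];print(P,e['width'],e['force'])
d=(P-np.array([.6068,.2308,.0753]));print('tool disp mm',R.T@d*1000,'rot',R[:,1])
s=save('side','s3');k=7
a=cv2.resize(s[245:330,280:360],(0,0),fx=k,fy=k,interpolation=cv2.INTER_CUBIC)
a=cv2.convertScaleAbs(a,alpha=1.7)[:,:,::-1].copy()
q=(proj('side',P)-[279.5,244.5])*k;cv2.circle(a,tuple(int(i) for i in q),4,(0,0,255),-1)
cv2.imwrite('pics/c4.png',a)
```

```text
[0.53614917 0.25479223 0.15633936] 0.04654444883168051 [0.61696913 0.64615541 0.17442672]
tool disp mm [ 43.22901714 -60.90666213 -80.97021474] rot [ 0.95768823  0.28780171 -0.00185338]
```

View pics/c4.png

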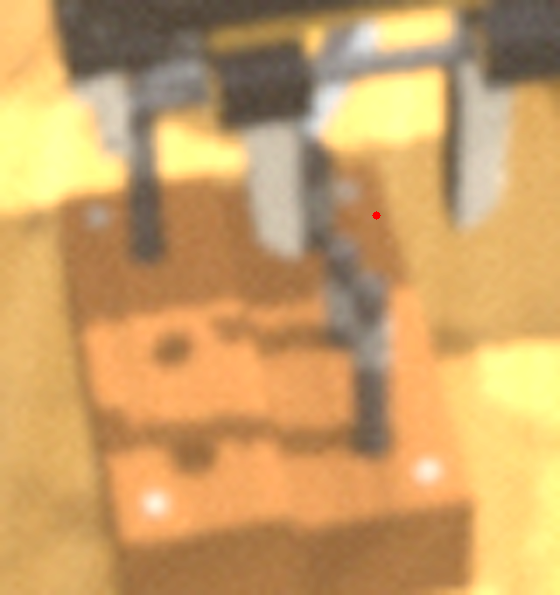

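Run:
```python
from h import *
e=r.sense();P=e['eef_pos'];R=e['tool_rot']
f=lambda p:(proj('side',p)-[279.5,244.5])*7
for z in(.156,.127,.09,.052):
  p=P.copy();p[2]=z;print(z,f(p),f(p+R[:,1]*.005)-f(p),f(p+R[:,0]*.005)-f(p))
s=cv2.imread('pics/s3.png')[:,:,::-1].astype(int)
g=s.sum(2)
# per row dark centroid of the long punch, full px
for v in range(283,310,3):
  row=g[v,322:344];print(v,row)
```

```text
0.156 [375.31599859 216.18652988] [-15.73034737   2.57704704] [ 3.50610722 12.06095591]
0.127 [375.17236902 277.2113703 ] [-15.43141152   2.57027103] [ 3.43868283 12.06869529]
0.09 [374.99685279 351.78410634] [-15.0661157    2.55977133] [ 3.35633304 12.06565103]
0.052 [374.82503433 424.7857495 ] [-14.70852193   2.54712842] [ 3.27576423 12.04935492]
283 [207 216 217 203 191 172 170 184 196 215 238 235 230 226 233 252 276 300
 299 306 300 301]
286 [205 210 221 239 243 232 217 208 200 202 216 234 242 254 280 295 305 312
 310 300 302 292]
289 [273 275 277 275 263 250 240 244 214 185 172 188 224 281 312 325 323 324
 314 301 302 292]
292 [215 218 207 202 194 180 190 202 220 222 229 254 289 325 333 322 324 322
 317 283 260 249]
295 [259 265 256 260 251 252 247 237 239 237 257 270 293 321 327 328 325 322
 316 301 279 274]
298 [292 285 287 276 285 289 283 269 229 191 190 207 234 271 297 315 319 321
 331 324 334 348]
301 [292 289 291 286 274 277 281 270 233 174 177 184 211 244 292 311 316 325
 334 327 328 348]
304 [285 277 285 281 282 265 276 263 223 186 166 184 208 252 292 309 310 321
 321 324 329 335]
307 [216 217 218 216 215 201 202 200 179 170 171 186 202 220 257 300 305 314
 320 325 321 334]
```

The side view shows the short punch in front hole 3, clear of the gripper. The long punch axis is at column ≈332 and the TCP at ≈333.2, so I'll shift about 2.3 mm in +tool y, descend and grip.

Call:
jog_arm(rows=[[0,[0.03,0.045,0],0],[0,[0,0,0.3],0],[0,[0,0,0.4],0],[0,[0,0,0.4],0],[0,[0,0,0.3],0],[0,[0,0,0],0],[0,[0,0,0],0]], grip_force=15)

```text
time: 9.13
eef_pos: [0.5381, 0.258, 0.0871]
tool_rot: [[-0.289, 0.957, -0.001], [0.957, 0.289, -0.001], [-0.0, -0.001, -1.0]]
force: [-0.9, -0.2, -0.4]
width: 0.0465
grip_force: 0.0
```

Call:
jog_arm(rows=[[-1,[0,0,0],0],[-1,[0,0,0],0],[-1,[0,0,0],0],[-1,[0,0,0],0],[-1,[0,0,0],0],[-1,[0,0,0],0],[-1,[0,0,0],0]])

```text
time: 9.72
eef_pos: [0.5377, 0.2586, 0.0877]
tool_rot: [[-0.29, 0.957, -0.0], [0.957, 0.29, 0.0], [0.0, -0.0, -1.0]]
force: [-1.0, 0.4, 3.7]
width: 0.0115
grip_force: 15.0
```

Call:
jog_arm(rows=[[-1,[0,0,0],0],[-1,[0,0,-0.2],0],[-1,[0,0,-0.3],0],[-1,[0,0,-0.4],0],[-1,[0,0,-0.4],0],[-1,[0,0,-0.4],0],[-1,[0,0,-0.3],0],[-1,[0,0,0],0],[-1,[0,0,0],0]], grip_force=40)

```text
time: 10.47
eef_pos: [0.5384, 0.2587, 0.1883]
tool_rot: [[-0.29, 0.957, 0.002], [0.957, 0.29, 0.001], [0.0, 0.002, -1.0]]
force: [0.3, -0.1, -1.0]
width: 0.0109
grip_force: 40.0
```

Run:
```python
from h import *
for z in(0,.1,.15,.2,.25,.3,.35):
  print(z,*[np.round(x,3) for c in((240,303),(345,303),(249,283),(294,300)) for x in(plane('top',*c,z)[:2],proj('side',plane('top',*c,z)))])
```

```text
0 [0.35  0.143] [409.096 287.23 ] [ 0.356 -0.145] [401.513 213.603] [0.404 0.121] [387.431 279.361] [ 0.361 -0.005] [401.978 246.013]
0.1 [0.351 0.126] [412.517 255.318] [ 0.357 -0.138] [404.64  189.165] [0.401 0.106] [391.619 248.323] [ 0.362 -0.009] [405.348 218.394]
0.15 [0.352 0.118] [414.352 238.196] [ 0.358 -0.134] [406.334 175.923] [0.4   0.099] [393.868 231.653] [ 0.362 -0.012] [407.166 203.494]
0.2 [0.353 0.11 ] [416.279 220.22 ] [ 0.358 -0.131] [408.125 161.922] [0.399 0.092] [396.232 214.135] [ 0.363 -0.014] [409.083 187.788]
0.25 [0.354 0.101] [418.305 201.323] [ 0.359 -0.127] [410.023 147.093] [0.397 0.084] [398.718 195.706] [ 0.363 -0.016] [411.106 171.209]
0.3 [0.355 0.093] [420.437 181.434] [ 0.36  -0.124] [412.035 131.362] [0.396 0.077] [401.338 176.292] [ 0.364 -0.018] [413.244 153.682]
0.35 [0.356 0.085] [422.684 160.472] [ 0.36 -0.12] [414.175 114.643] [0.395 0.069] [404.101 155.811] [ 0.364 -0.02 ] [415.509 135.124]
```

Run:
```python
from h import *
t=save('top','t4');s=save('side','s4')
cv2.imwrite('pics/c5.png',np.hstack([cv2.resize(t[180:400,180:440],(400,338)),cv2.resize(s[150:330,250:480],(400,338))])[:,:,::-1])
```

```text
(no output)
```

View pics/c5.png

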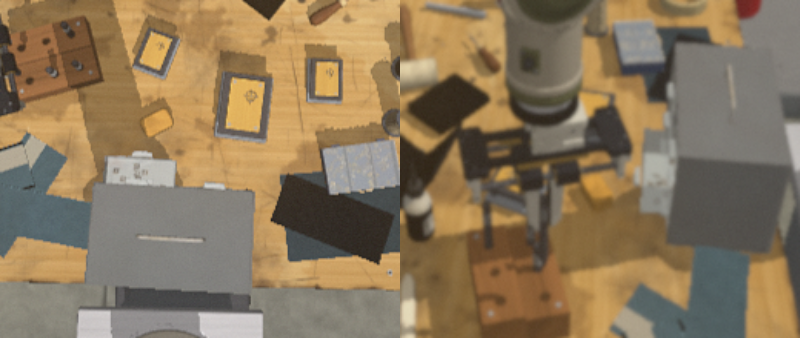

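The block now shows shorts at front-middle and front -45, with the long lifted straight in the gripper. The grey machine's front is at x≈0.355 and about 0.15 high, so it is clear of the path. Moving to the mark.

Call:
jog_arm(rows=[[-1,[-0.3,-0.1,-0.1],0],[-1,[-0.65,-0.23,-0.1],0],[-1,[-0.65,-0.23,0],0],[-1,[-0.65,-0.23,0],0],[-1,[-0.65,-0.23,0],0],[-1,[-0.65,-0.23,0],0],[-1,[-0.65,-0.23,0],0],[-1,[-0.65,-0.23,0],0]])

```text
time: 11.23
eef_pos: [0.5252, -0.001, 0.1968]
tool_rot: [[-0.289, 0.957, -0.001], [0.957, 0.289, -0.001], [-0.0, -0.002, -1.0]]
force: [1.3, 0.8, -1.0]
width: 0.0114
grip_force: 40.0
```

Call:
jog_arm(rows=[[-1,[-0.65,-0.23,0],0],[-1,[-0.65,-0.25,0],0],[-1,[-0.65,-0.26,0],0],[-1,[-0.4,-0.16,0],0],[-1,[-0.19,-0.07,0],0],[-1,[0,0,0.3],0],[-1,[0,0,0.3],0],[-1,[0,0,0.3],0],[-1,[0,0,0],0],[-1,[0,0,0],0]])

```text
time: 12.07
eef_pos: [0.516, -0.1336, 0.1517]
tool_rot: [[-0.29, 0.957, -0.003], [0.957, 0.29, 0.0], [0.001, -0.002, -1.0]]
force: [-0.4, 1.2, -0.7]
width: 0.0115
grip_force: 40.0
```

Run:
```python
from h import *
e=r.sense();P=e['eef_pos'];R=e['tool_rot'];print(P,e['width'],e['force'])
T=np.array([.5172,-.134]);d=np.array([*(T-P[:2]),0]);print('to go (units)',R.T@d/.05,'tip z',P[2]-.0757)
s=save('side','s5');t=save('top','t5')
k=8;a=cv2.resize(s[170:235,325:385],(0,0),fx=6.6,fy=6.6,interpolation=cv2.INTER_CUBIC)
b=cv2.resize(t[218:283,300:360],(0,0),fx=6.6,fy=6.6,interpolation=cv2.INTER_CUBIC)
cv2.imwrite('pics/c6.png',np.hstack([a,b])[:,:,::-1])
f=lambda p:(proj('side',p)-[324.5,169.5])*6.6
tip=P+R[:,2]*.0757;print('tip',tip,f(tip),'tip down on plate',f([P[0],P[1],.048]),'mark',f([*T,.048]),'per5mm x,y',f(tip+[.005,0,0])-f(tip),f(tip+[0,.005,0])-f(tip))
```

```text
[ 0.51596443 -0.13359292  0.15167215] 0.011459774583057658 [-0.350045    1.18156037 -0.70691223]
to go (units) [-1.49561538e-02  2.12895484e-02 -6.59712201e-05] tip z 0.0759721498188108
tip [ 0.51577235 -0.13356255  0.0759724 ] [165.98548226 162.38100003] tip down on plate [163.99317904 210.55147961] mark [161.31565327 209.85780554] per5mm x,y [-11.15026049  -0.51164884] [-0.49859521  6.91596115]
```

View pics/c6.png

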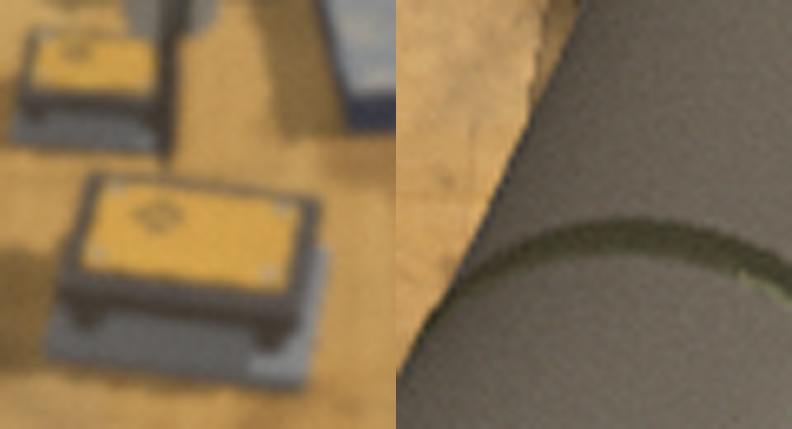

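The side crop shows the punch tip at (165,158) above the plate, with the ring at (158,215). The arm hides the top view. I'll lower closer, then measure tip against ring numerically.

Call:
jog_arm(rows=[[-1,[0.01,0.04,0.2],0],[-1,[0,0,0.2],0],[-1,[0,0,0.04],0],[-1,[0,0,0],0],[-1,[0,0,0],0]])

```text
time: 12.58
eef_pos: [0.5183, -0.1329, 0.1301]
tool_rot: [[-0.29, 0.957, -0.001], [0.957, 0.29, 0.0], [0.0, -0.001, -1.0]]
force: [-0.0, -0.4, -0.7]
width: 0.0112
grip_force: 40.0
```

Run:
```python
from h import *
def ring(n,img,u0,u1,v0,v1):
    g=img[v0:v1,u0:u1].astype(float).sum(2);w=np.clip(cv2.medianBlur(img[v0:v1,u0:u1],11).astype(float).sum(2)-g-40,0,None) if 0 else np.clip(np.median(g)-g-60,0,None)
    yy,xx=np.mgrid[v0:v1,u0:u1];return (w*xx).sum()/w.sum(),(w*yy).sum()/w.sum()
t0=cv2.imread('pics/t0.png')[:,:,::-1];s0=cv2.imread('pics/s0.png')[:,:,::-1]
rt=ring('top',t0,337,349,236,250);rs=ring('side',s0,343,355,198,208)
print(rt,plane('top',*rt,.048),rs,plane('side',*rs,.048))
e=r.sense();P=e['eef_pos'];R=e['tool_rot'];tip=P+R[:,2]*.0757;print(P,tip,proj('side',tip),e['force'])
s=save('side','s6');print(s[190:212,342:358].astype(int).sum(2));
cv2.imwrite('pics/c7.png',cv2.resize(s[180:222,325:385],(0,0),fx=12,fy=12,interpolation=cv2.INTER_CUBIC)[:,:,::-1])
```

```text
(np.float64(342.868778280543), np.float64(242.47058823529412)) [ 0.51659009 -0.13485496  0.048     ] (np.float64(352.8636363636364), np.float64(198.0)) [ 0.50609018 -0.15065477  0.048     ]
[ 0.51833033 -0.13292127  0.13010729] [ 0.51827297 -0.13291893  0.05440731] [348.61886781 199.85061   ] [-0.03841135 -0.37188944 -0.73454025]
[[285 285 289 287 270 228 186 188 240 322 384 405 412 422 424 428]
 [289 286 282 298 291 238 195 191 241 324 384 405 420 427 429 425]
 [285 282 283 286 277 227 183 189 255 342 391 408 427 432 430 425]
 [323 321 311 309 290 234 186 182 267 345 401 418 430 426 429 423]
 [383 367 369 366 341 262 189 187 271 353 391 411 422 429 424 421]
 [386 388 390 380 356 262 197 195 262 343 383 408 403 412 413 412]
 [355 355 348 342 313 246 190 188 243 315 355 367 384 395 385 381]
 [365 357 351 345 322 255 209 195 241 294 322 335 347 358 353 356]
 [419 417 406 397 381 311 236 212 280 322 343 347 346 350 345 337]
 [447 449 436 434 408 359 276 253 314 378 402 399 404 397 384 380]
 [442 440 440 432 417 376 307 285 347 401 419 437 435 427 424 425]
 [423 420 414 411 381 361 337 319 352 384 410 435 446 446 442 442]
 [367 364 366 368 361 357 363 359 369 369 393 426 438 442 443 438]
 [355 356 373 375 381 374 374 389 392 382 400 429 443 443 446 452]
 [415 412 417 427 414 391 380 383 400 418 423 444 444 446 451 447]
 [443 445 442 443 436 419 413 416 421 437 440 446 443 444 447 446]
 [448 447 452 446 445 449 438 443 446 452 446 448 451 442 451 447]
 [454 448 445 452 450 446 448 448 452 451 447 442 445 438 446 446]
 [451 449 445 449 452 451 452 452 446 448 448 444 447 445 447 454]
 [421 434 438 443 448 455 444 447 447 450 449 453 449 452 445 448]
 [357 369 384 404 420 421 420 425 420 432 437 448 446 450 446 448]
 [284 293 303 322 337 349 351 354 348 364 385 390 416 423 424 419]]
```

View pics/c7.png

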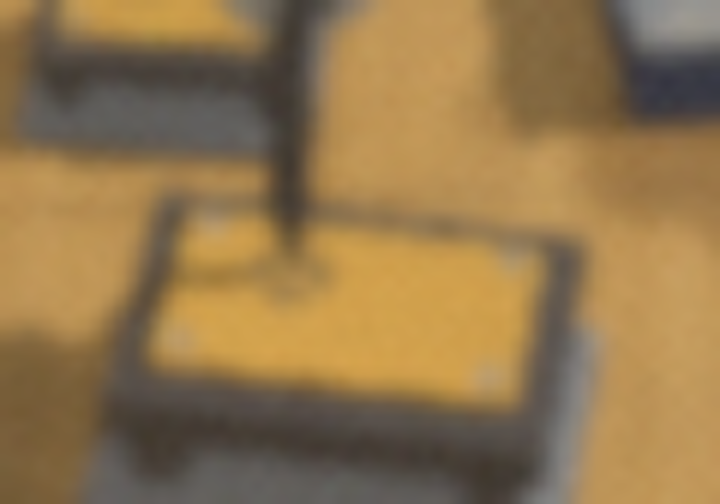

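Side crop: tip end is at about (290,250) and the ring centre at about (288,271). Allowing for 6 mm of remaining drop, the tip needs about +3 mm in y. I'll correct and go down to contact.

Call:
jog_arm(rows=[[-1,[0.05,0.012,0],0],[-1,[0,0,0],0],[-1,[0,0,0.06],0],[-1,[0,0,0.06],0],[-1,[0,0,0],0],[-1,[0,0,0],0],[-1,[0,0,0],0]])

```text
time: 13.22
eef_pos: [0.5183, -0.1304, 0.1243]
tool_rot: [[-0.289, 0.957, -0.0], [0.957, 0.289, -0.0], [0.0, -0.0, -1.0]]
force: [0.2, 0.3, -0.6]
width: 0.0116
grip_force: 40.0
```

Run:
```python
from h import *
F=[]
for i in range(4):
    r.grab_frame('side');e=r.sense();F.append([*e['eef_pos'],e['force'][2]])
print(np.round(F,4))
```

```text
[[ 0.5184 -0.1304  0.1244 -1.3541]
 [ 0.5184 -0.1304  0.1244 -1.0735]
 [ 0.5184 -0.1304  0.1244 -1.0295]
 [ 0.5184 -0.1304  0.1244 -0.575 ]]
```

Call:
jog_arm(rows=[[-1,[0,0,0.03],0],[-1,[0,0,0.03],0],[-1,[0,0,0],0],[-1,[0,0,0],0],[-1,[0,0,0],0]])

```text
time: 13.83
eef_pos: [0.5185, -0.1304, 0.1215]
tool_rot: [[-0.289, 0.957, 0.0], [0.957, 0.289, -0.0], [-0.0, 0.0, -1.0]]
force: [1.1, 0.1, 1.8]
width: 0.0116
grip_force: 40.0
```

Run:
```python
from h import *
F=[]
for i in range(8):
    s=r.grab_frame('side');e=r.sense();F.append([*e['eef_pos'],e['force'][2]])
print(np.round(F,4),np.mean(F,0))
print(s[194:210,342:356].astype(int).sum(2))
```

```text
[[ 0.5185 -0.1304  0.1215  1.624 ]
 [ 0.5185 -0.1304  0.1215  1.7638]
 [ 0.5185 -0.1304  0.1215  3.2479]
 [ 0.5185 -0.1303  0.1215  2.6584]
 [ 0.5185 -0.1303  0.1215  1.0254]
 [ 0.5185 -0.1304  0.1214  1.7858]
 [ 0.5185 -0.1303  0.1215  1.6393]
 [ 0.5185 -0.1303  0.1214  1.5863]] [ 0.51851039 -0.13036119  0.12146746  1.91636716]
[[380 380 377 375 343 264 198 194 263 352 402 413 425 431]
 [400 400 397 393 366 279 199 201 266 343 388 411 417 412]
 [358 365 370 367 347 271 198 202 255 329 373 383 398 402]
 [349 346 346 339 307 239 185 201 245 307 346 366 382 384]
 [389 393 375 360 314 232 188 194 239 295 338 354 357 358]
 [426 431 428 408 360 269 196 202 273 338 370 382 369 356]
 [438 445 444 433 383 295 205 218 306 385 413 422 416 407]
 [445 440 439 426 396 310 230 244 328 399 432 442 440 439]
 [425 420 407 393 359 298 241 274 343 386 416 433 444 442]
 [366 368 360 331 306 279 269 311 350 370 400 426 446 445]
 [352 359 357 345 327 309 318 358 379 389 407 433 439 448]
 [399 413 400 404 392 377 370 385 415 426 429 448 448 452]
 [431 438 440 435 432 417 414 428 437 443 441 448 454 449]
 [448 449 446 447 447 443 438 437 448 452 451 448 442 445]
 [450 451 451 450 447 450 450 449 448 458 451 448 448 450]
 [449 457 453 455 449 447 448 452 455 450 453 451 449 454]]
```

Run:
```python
import cv2,numpy as np
A=np.mean([cv2.imread(f'pics/{n}.png').astype(float).sum(2) for n in('s0','s5')],0)
print(A[195:210,340:358].astype(int))
```

```text
[[355 368 383 385 379 383 383 389 373 349 345 366 384 393 404 409 408 404]
 [306 334 351 349 349 348 346 355 347 338 338 348 359 366 373 382 382 378]
 [298 340 363 356 348 340 345 344 342 329 325 328 326 328 343 350 350 347]
 [318 386 413 407 404 404 405 400 384 369 368 353 352 341 341 345 337 332]
 [353 414 439 434 428 429 426 426 411 398 396 401 402 394 395 394 381 371]
 [379 431 439 440 438 435 422 407 394 382 383 404 421 425 429 423 422 421]
 [394 436 439 440 431 409 392 382 377 365 367 381 402 425 439 437 432 432]
 [406 438 439 434 414 391 364 367 379 377 372 369 387 421 435 443 441 435]
 [417 442 442 434 431 406 385 379 374 385 386 382 394 426 440 441 441 437]
 [428 442 438 442 440 430 414 384 369 379 397 410 421 430 440 442 441 439]
 [431 442 446 442 444 439 433 414 406 404 417 428 435 438 441 441 438 442]
 [434 444 443 443 438 441 438 436 437 441 436 438 437 441 437 435 441 438]
 [441 443 444 437 446 439 442 443 445 440 439 440 440 436 440 437 439 434]
 [438 439 438 438 446 448 445 446 444 443 443 442 444 445 444 439 445 446]
 [413 417 417 422 431 435 444 438 443 443 446 439 439 445 444 437 444 440]]
```

The tip sits about 1–2 mm too far in +y. I'll lift, nudge and press again.

Call:
jog_arm(rows=[[-1,[0,0,-0.1],0],[-1,[0,0,0],0],[-1,[-0.025,-0.018,0],0],[-1,[0,0,0],0],[-1,[0,0,0.05],0],[-1,[0,0,0.03],0],[-1,[0,0,0.02],0],[-1,[0,0,0],0],[-1,[0,0,0],0],[-1,[0,0,0],0]])

```text
time: 15.07
eef_pos: [0.5179, -0.1319, 0.1214]
tool_rot: [[-0.29, 0.957, 0.0], [0.957, 0.29, -0.0], [-0.0, 0.0, -1.0]]
force: [0.2, -0.8, 2.4]
width: 0.0114
grip_force: 40.0
```

Run:
```python
from h import *
F=[]
for i in range(8):
    s=r.grab_frame('side');e=r.sense();F.append([*e['eef_pos'],e['force'][2]])
print(np.round(F[-1],4),np.mean(F,0),e['tool_rot'][:,2],e['width'],e['grip_force'],e['time'])
print(s[197:208,342:356].astype(int).sum(2))
```

```text
[ 0.5179 -0.1318  0.1214  2.2068] [ 0.51792454 -0.13180651  0.12145248  2.01732895] [ 1.59567425e-04 -6.68774560e-05 -9.99999985e-01] 0.011322927414529003 39.98372534522787 15.4667
[[341 346 344 336 319 250 192 196 236 310 345 367 379 392]
 [390 389 382 377 335 251 195 184 240 293 329 347 350 351]
 [421 429 426 421 377 290 206 201 266 335 371 381 371 361]
 [446 446 438 437 396 326 234 217 296 372 409 424 423 399]
 [443 439 435 428 397 332 251 259 325 392 424 441 436 438]
 [421 415 399 381 355 327 280 276 337 375 410 432 443 442]
 [375 361 353 334 314 312 301 315 344 356 391 419 446 447]
 [359 362 350 340 329 340 341 360 375 382 412 439 449 453]
 [412 410 414 403 396 380 378 394 410 430 434 448 450 444]
 [439 439 440 441 434 427 417 431 436 445 448 448 446 451]
 [449 449 442 448 448 441 443 443 447 446 448 448 449 449]]
```

```bash
python3 -c "
from bench import r
print(r.job_done())"
```

```text
the job is handed in; nothing more can be done
None
```

I put the short punch down in the free front hole and let go of it. The long punch is now held upright on the ring mark, pressing with about 2–3 N (roughly 2 mm of plate travel, by estimate). The job was handed in at about 15.5 s; no verdict came back.

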